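# Rack the tall template

## Robot

A 7-joint arm with a two-finger parallel gripper is mounted at the origin on a cart in front of the work surface, level with it; the furniture and walls round the work are solid. World frame = base frame: x ahead of the robot, y to its left, z up, the work surface at z = 0. Lengths are in m, angles in rad, forces in N, time in s.
With the tool pointing down it reaches from about 0.425 to 0.875 m from the base axis. Payload 8.4 kg.
Tool frame: the origin (TCP) lies at the very end of the fingers, on their centre line; the grasp point (between the pads) lies 19 mm behind it; z points along the fingers, y is the line along which they close (so a half turn about z gives the same grasp; the last joint's range is limited). The gripper opens to 85 mm and grips with 20 to 120 N. Pads are 22 mm wide; open, the fingers measure 114 mm over their backs; the gripper's body (76 mm by 85 mm) begins 54 mm behind the grasp point. The pads swing forward as they close: fully open they stand 13 mm farther back than shut.
Start: joints at [-1.326, 0.333, 0.04, 1.465, -0.013, 1.343, -0.059], TCP at [0.219, 0.612, 0.231] pointing down, gripper open.
Joint ranges: [-2.58, 2.58], [-0.38, 2.09], [-1.3, 1.39], [0.25, 2.4], [-1.5, 4.64], [0.08, 2.09], [-2.65, 2.65]. Speed limits (rad/s): [2.22, 2.22, 2.79, 2.79, 3.14, 3.14, 3.14].

## Interface

Orientations are given as a 3x3 rotation matrix whose columns are the frame's x, y, z axes.
In Python, from rig import ctrl, cams, job gives the robot as it stands.
- The arm moves only by the tool arm_command, never from a script. Its argument "plan" is text: rows parted by semicolons, each of 7 numbers parted by spaces: the shift along the tool's x, y, z in mm, then the turn, a rotation vector about the tool's x, y, z in rad, then the opening, from 0 (shut) to 1 (fully open). A call has 1 to 10 rows; each row shifts and turns the commanded pose from where the row before left it, along the tool's axes as they then stand; what a row does not reach is not made up. A row lasts 1/8 s, in which the tool goes at most 62.5 mm and 10.7 degrees, less where a joint would pass 70% of its speed; a pose out of reach is approached as far as the arm can. A call is refused whole if a number of a shift passes 62.5 or a number of a turn 0.188, either way. A call with a gripper value outside its range is refused whole. The fingers move at their own pace and stop on an object; the grip force is fixed at half the most. Time passes only in rows, so rows that do not move let the fingers close. It gives the time, the measured TCP pose, the force, the opening and the grip force at its end, in the units of the state.
- ctrl.get_obs(): the state, without advancing time (a new reading comes with each control period).
- cams.get_image(name): name is "scene" or "top"; returns the picture (384x512x3 uint8, red, green, blue); there is no depth.
- cams.camera_model(name): a dict with "fx", "fy", "cx", "cy" (pixels), "k1" (the pictures are not rectified: a ray, as slopes to the right and down, at radius r is drawn at 1 + k1 r^2 times it, then the intrinsics apply), "R" (3x3) and "t" (3): a world point X has camera coordinates R X + t. Camera axes: x right, y down, z forward; pixel columns grow to the right and rows downward; lengths in m; the calibration is good to about 2 mm. A picture is of the moment at which its call begins. camera_model takes no time and is no camera call.
- job.sign_off(): hands the job in; it is judged then, once.
The state is a dict: "time": time; "qpos": joint angles; "qvel": joint speeds; "joint_torque": joint torques, N m; "position": TCP position; "tool_rot": TCP orientation; "contact_force": force on the tool from outside, world axes, zero at the start; "wrist_torque": the same for the moment, N m; "finger_gap": opening from 0.0 (shut) to 1.0 (fully open); "grip_force": force on a finger pad.
Only numpy, scipy, OpenCV 4.12 (cv2) and the standard library are available. Lean on these libraries where they do the work, as an engineer would, in place of code of your own. Each camera call takes 0.05 s, during which the arm holds its last target. There are 200 camera calls.

## Task

Take the tall plywood template out of the leaning bench stand and put it away upright in the empty slot of the slotted rack, between or beside the low templates. Lower it all the way to the bottom of the slot before you let go, and do not disturb the low templates, the nail tin or the tape measure.

Things in the scene. Friction and masses are not known exactly. Their poses are not given: they have to be found in the camera images.
- tall_template_center (a point): tall template, the only tall one: plywood 6 mm thick (its x); blade 80 mm wide (its y) and 100 mm high with a 40 mm wide round-ended handle above it, 170 mm high in all (its z, from the lower edge to the handle's top). Point at half its height, 85 mm above the lower edge, mid-thickness, mid-width. 70 g nominal. Either face may face either way in the rack. Starts in the stand, its z along the slot.
- tall_template_foot (a point): middle of the tall template's lower edge, 85 mm below its centre point; axes as the centre point's.
- stand: wooden bench stand fixed to the table, base 110 x 124 mm. Origin: centre of its underside. One slot, 92 mm long (along its y), 10 mm wide, 45 mm deep; the slot leans 15 degrees from vertical with its mouth towards the stand's +x. Slot floor 20 mm above the table; the walls end at most 68 mm above the table. Draw the template out along its own z.
- rack: wooden rack fixed to the table, 122 x 116 mm; origin: centre of its underside. Five upright slots in a row along its x (x = -40, -20, 0, 20, 40 mm), each 10 mm wide, 92 mm long (along y), floor 10 mm above the table. Walls 10 mm thick, tops bevelled to ridges 45 mm above the slot floor (full wall from 35 mm down); slot ends closed to 22 mm above the floor. Four slots hold low templates.
- empty_slot: the one empty slot of the rack (any of the five, with a thin cork lining). Origin: centre of the slot's floor; x across the slot (along the rack's row), y along the slot, z up.
- arch_center (a point): low plywood template standing in one of the rack's slots, 6 mm thick (its x), 80 mm wide (its y), with a round-arched top, 96 mm high. Point half-way across its width and thickness, 45 mm above its lower edge.
- step_center (a point): low plywood template standing in one of the rack's slots, 6 mm thick (its x), 80 mm wide (its y), with a single off-centre step on top, 94 mm high. Point half-way across its width and thickness, 45 mm above its lower edge.
- notch_center (a point): low plywood template standing in one of the rack's slots, 6 mm thick (its x), 80 mm wide (its y), with a wide notch in the middle of its top, 92 mm high. Point half-way across its width and thickness, 45 mm above its lower edge.
- square_center (a point): low plywood template standing in one of the rack's slots, 6 mm thick (its x), 80 mm wide (its y), plain rectangular, 90 mm high. Point half-way across its width and thickness, 45 mm above its lower edge.
- nail_tin_center (a point): round flat tin with a green lid, 68 mm across, 32 mm high, lying loose beyond the work. Point at its centre.
- tape_measure_center (a point): black tape measure, 70 x 76 x 39 mm, lying loose beyond the work. Point at its centre.

How it is judged:
By the outcome, as a careful person would: the job done as asked, in the order asked, and still so for the second after the job is handed in, with the robot touching nothing.
It also fails if it takes over 42 s, if anything falls off the work surface, if the arm or the gripper's body presses on something with over 40 N, if the wrist force passes 120 N, or if a joint passes its speed limit or range.

## Working session

There is one attempt and no reset: what is moved stays moved. The work goes in short steps, Python scripts to look and compute and a tool call to move; the robot and the scene stay as the last step left them, time stands still between calls to the robot, and variables do not carry over. Pictures are saved under pics/ and viewed, at most 10 in all, crops included, and the job is handed in when it is done.

Besides the shell and the picture viewer there is one more tool, called after "Request:" as a command line: name --argument value ..., lists and objects as JSON in quotes. arm_command: Moves the arm, as the interface text tells. Its arguments: {"type":"object","properties":{"plan":{"type":"string"}},"required":["plan"]}

```bash
mkdir -p pics; ls; python3 - <<'E'
from rig import ctrl,cams,job
import cv2,numpy as np
for n in("scene","top"):
    im=cams.get_image(n); cv2.imwrite(f"pics/{n}0.png",cv2.resize(im[:,:,::-1],(800,600),interpolation=cv2.INTER_CUBIC)); cv2.imwrite(f"raw_{n}.png",im[:,:,::-1])
    m=cams.camera_model(n); print(n,{k:(np.round(v,4).tolist()) for k,v in m.items()}, np.round(-np.array(m['R']).T@m['t'],3))
print(ctrl.get_obs())
E
```

```text
pics
scene {'fx': 382.4735, 'fy': 382.4735, 'cx': 256.3143, 'cy': 194.0966, 'k1': -0.089, 'R': [[0.6567, -0.7538, 0.0217], [-0.2915, -0.2803, -0.9146], [0.6955, 0.5943, -0.4038]], 't': [-0.3614, 0.2871, 0.5982]} [-0.095 -0.547  0.512]
top {'fx': 470.0677, 'fy': 470.0677, 'cx': 251.8487, 'cy': 193.7181, 'k1': -0.0394, 'R': [[-0.0249, -0.9996, -0.0144], [-0.9876, 0.0268, -0.1545], [0.1549, 0.0104, -0.9879]], 't': [0.1148, 0.6372, 1.5677]} [0.389 0.081 1.649]
{'time': 0.1, 'qpos': array([-1.32620461,  0.33382612,  0.03985775,  1.4661646 , -0.01339651,
        1.34329625, -0.05849867]), 'qvel': array([-0.00018976,  0.00047286,  0.00034378, -0.00127647, -0.00019681,
       -0.00224294, -0.000505  ]), 'joint_torque': array([ 4.94065302e-03, -6.60018182e+01,  1.37055002e+00, -4.06469965e+01,
        1.70518749e-02,  9.03207256e-03, -1.95767012e-05]), 'position': array([0.21896783, 0.61157947, 0.23052804]), 'tool_rot': array([[-9.41483913e-01,  3.37057693e-01, -3.92707595e-04],
       [ 3.37057909e-01,  9.41482915e-01, -1.37355921e-03],
       [-9.32412057e-05, -1.42554910e-03, -9.99998980e-01]]), 'contact_force': array([-0.59782906, -1.17937583, -0.26459988]), 'wrist_torque': array([0.00059507, 0.0068454 , 0.02181157]), 'grip_force': 0.0, 'finger_gap': 1.0006077330986274}
```

View pics/scene0.png

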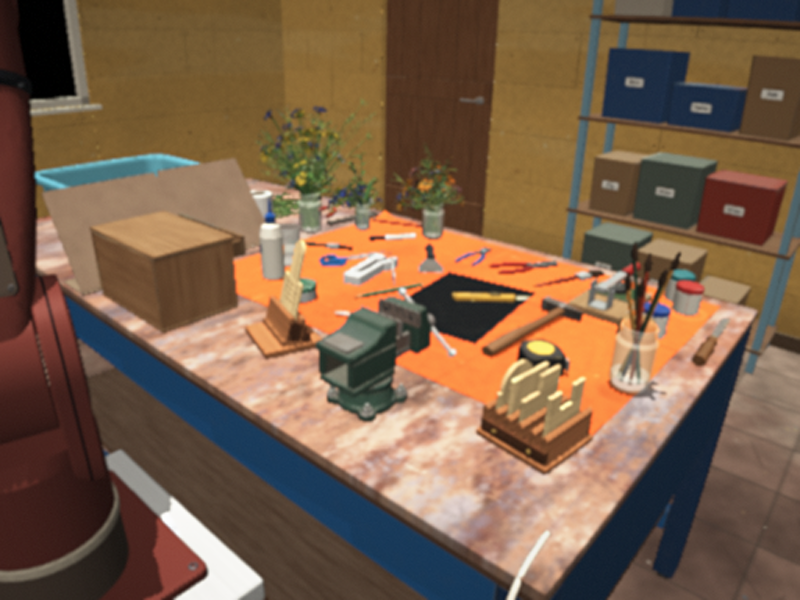

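View pics/top0.png

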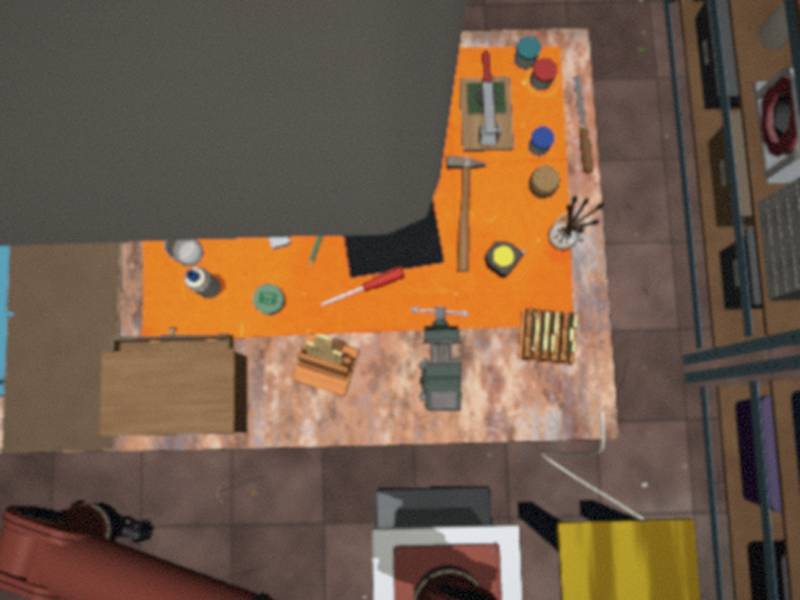

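Scene: the stand sits at about (285,325) with the tall template leaning in it, the vise at (365,365), and the rack at (535,420). Top: stand (327,362), rack (549,335), nail tin (268,298) and tape (504,257). I'll enlarge the stand and the rack.

```bash
python3 - <<'E'
import cv2,numpy as np
s=cv2.imread("raw_scene.png");t=cv2.imread("raw_top.png")
def c(im,x,y,w,h): 
    o=cv2.resize(im[y:y+h,x:x+w],(400,300),interpolation=cv2.INTER_CUBIC)
    for i in range(0,w,10): cv2.line(o,(i*400//w,0),(i*400//w,4 if i%50 else 10),(255,0,255),1)
    for i in range(0,h,10): cv2.line(o,(0,i*300//h),(4,i*300//h),(255,0,255),1)
    return o
cv2.imwrite("pics/crops.png",np.vstack([np.hstack([c(s,140,150,100,75),c(s,300,225,100,75)]),np.hstack([c(t,180,205,60,45),c(t,322,190,60,45)])]))
E
```

```text
(no output)
```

View pics/crops.png

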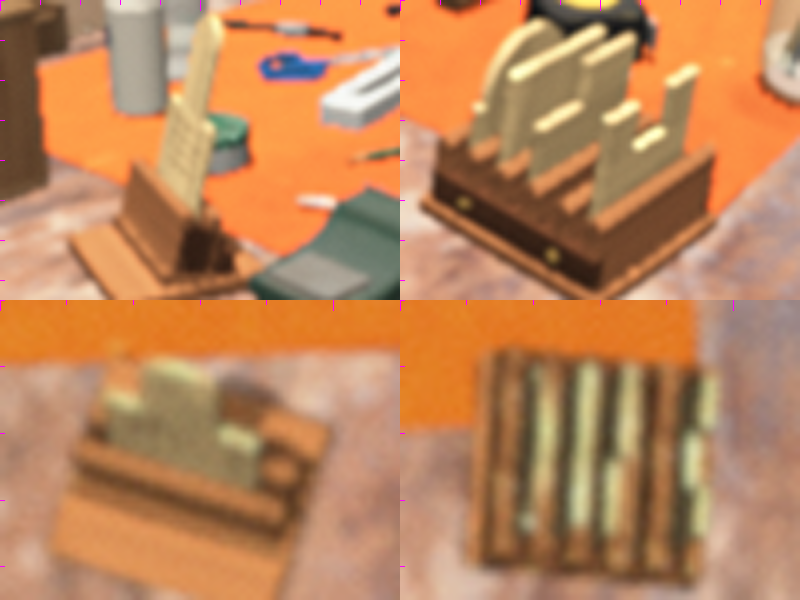

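Order in the rack, from its left (+y world): arch, square, step, EMPTY, notch. The template leans towards world +x. I'll fit both poses from the corner points.

```bash
cat > h.py <<'E'
import numpy as np
from rig import ctrl,cams,job
from scipy.optimize import least_squares
M={n:cams.camera_model(n) for n in("scene","top")}
def proj(n,X):
    m=M[n];c=np.asarray(X)@np.array(m['R']).T+m['t'];s=c[...,:2]/c[...,2:]
    s=s*(1+m['k1']*(s**2).sum(-1,keepdims=True));return s*[m['fx'],m['fy']]+[m['cx'],m['cy']]
def Rz(a):return np.array([[np.cos(a),-np.sin(a),0],[np.sin(a),np.cos(a),0],[0,0,1]])
def Ry(a):return np.array([[np.cos(a),0,np.sin(a)],[0,1,0],[-np.sin(a),0,np.cos(a)]])
def fit(pts,pose,x0,**k):
    # pts: (cam,(u,v),local xyz); pose(p)->R,t
    def f(p):
        R,t=pose(p);return np.concatenate([proj(n,R@np.array(L)+t)-uv for n,uv,L in pts])
    r=least_squares(f,x0,loss='soft_l1',**k);return r.x,f(r.x).reshape(-1,2)
rackpose=lambda p:(Rz(p[2]),np.array([p[0],p[1],0]))
E
python3 - <<'E'
from h import *
S,T="scene","top"
def c(q,u,v): # crop px -> raw
    return {'s':(S,(140+u/4,150+v/4)),'r':(S,(300+(u-400)/4,225+v/4)),'t':(T,(180+u/6.667,205+(v-300)/6.667)),'k':(T,(322+(u-400)/6.667,190+(v-300)/6.667))}[q]
o=lambda q,u,v,L:(*c(q,u,v),L)
sq,st,no=.1,.104,.102
rk=[o('k',592,362,(-.02,.04,sq)),o('k',578,525,(-.02,-.04,sq)),o('k',630,366,(0,.04,st)),o('k',710,375,(.04,.04,no)),o('k',701,532,(.04,-.04,no)),
 o('r',513,73,(-.02,-.04,sq)),o('r',604,31,(-.02,.04,sq)),o('r',634,38,(0,.04,st)),o('r',607,119,(.04,-.04,no)),o('r',695,70,(.04,.04,no)),
 o('r',592,298,(.061,-.058,0)),o('r',717,221,(.061,.058,.006)),o('r',421,205,(-.061,-.058,.003)),o('r',542,18,(-.04,0,.106))]
p,r=fit(rk,rackpose,[.5,-.2,0-np.pi/2]);print("rack",p);print(r.round(1).tolist())
np.save("rack.npy",p)
# template: foot x,y, yaw of stand, lean 15, z foot .02; local z from foot
h=.003
tp=[o('s',214,13,(0,0,.17)),o('s',173,95,(0,.04,.1)),o('s',213,122,(0,-.04,.1)),
 o('t',180,363,(0,0,.17)),o('t',107,394,(0,.04,.1)),o('t',262,437,(0,-.04,.1)),o('t',146,363,(0,.02,.153)),o('t',216,378,(0,-.02,.153))]
for fr in(0,1):
    pose=lambda p:(Rz(p[2])@Ry(np.radians(15) if not fr else p[3]),np.array([p[0],p[1],.02]))
    q,r=fit(tp,pose,[.4,.2,-.3]+[.26]*fr);print("tmpl",q);print(r.round(1).tolist())
    if not fr:np.save("tmpl.npy",q)
E
```

```text
rack [ 0.56226239 -0.24314002 -1.7159962 ]
[[-0.5, -0.1], [-0.6, -0.7], [0.0, -0.1], [-0.1, 0.0], [-0.7, 0.4], [-0.1, 0.4], [0.3, -0.9], [0.5, -0.8], [-0.1, 0.3], [0.7, -0.6], [0.2, 5.3], [1.2, 0.0], [-0.9, -0.1], [-2.4, 2.1]]
tmpl [ 0.51476024  0.25338639 -0.30430896]
[[0.3, 0.7], [0.3, -0.3], [1.2, 2.1], [-0.3, 0.1], [-0.4, -0.3], [-0.3, -0.1], [-1.1, 0.3], [0.4, 1.5]]
tmpl [ 0.51420204  0.25361694 -0.30451454  0.26664725]
[[0.3, 0.8], [0.2, -0.3], [1.1, 2.1], [-0.3, 0.0], [-0.4, -0.3], [-0.3, -0.0], [-1.1, 0.2], [0.4, 1.4]]
```

```bash
cat > plan.py <<'E'
from h import *
from scipy.spatial.transform import Rotation as Ro
def down(ang,lean=0):  # tool y at world azimuth ang, tool z = -z of (Rz(ang)Ry(lean))
    A=Rz(ang)@Ry(lean);y=A[:,0];z=-A[:,2];return np.column_stack([np.cross(y,z),y,z])
def rows(R1,p1,n,grip,R0=None,p0=None):
    o=ctrl.get_obs();R=o['tool_rot'] if R0 is None else R0;p=o['position'] if p0 is None else p0
    p=np.array(p,float);out=[]
    for i in range(n):
        k=n-i
        d=np.round(R.T@(p1-p)/k*1000,1);w=np.round(Ro.from_matrix(R.T@R1).as_rotvec()/k,3)
        assert abs(d).max()<=62.5 and abs(w).max()<=.188,(d,w)
        p=p+R@d/1000;R=R@Ro.from_rotvec(w).as_matrix()
        out.append(' '.join(f'{v:g}' for v in [*d,*w,grip]))
    print('; '.join(out));print('end',p.round(4));return R,p
def st():
    o=ctrl.get_obs();print(o['time'],o['position'].round(4),o['tool_rot'].round(3).tolist(),'q',o['qpos'].round(2),'F',o['contact_force'].round(1),o['finger_gap'],o['grip_force'])
f=np.load('tmpl.npy');foot=np.array([f[0],f[1],.02]);RT=down(f[2],np.radians(15));up=-RT[:,2]
rp=np.load('rack.npy');slot=np.array([rp[0],rp[1],.01])+Rz(rp[2])@[.02,0,0];RS=down(rp[2])
E
python3 - <<'E'
from plan import *
print(foot,slot)
o=ctrl.get_obs();R,p=rows(o['tool_rot'],np.array([.25,.60,.40]),4,1)
R,p=rows(RT,foot+up*.27,10,1,R,p); rows(RT,foot+up*.126,5,1,R,p)
E
```

```text
[0.51476024 0.25338639 0.02      ] [ 0.55936858 -0.26292956  0.01      ]
-8.3 -0.2 -42.4 0 0 0 1; -8.3 -0.2 -42.4 0 0 0 1; -8.3 -0.1 -42.3 0 0 0 1; -8.2 -0.2 -42.4 0 0 0 1
end [0.25 0.6  0.4 ]
-43.6 -23.4 12 0.021 0.02 0.152 1; -46.9 -16.3 11.5 0.021 0.02 0.152 1; -49 -8.7 10.8 0.021 0.02 0.152 1; -49.9 -1 9.9 0.021 0.02 0.152 1; -49.7 6.8 8.8 0.021 0.02 0.152 1; -48.2 14.4 7.6 0.021 0.02 0.152 1; -45.6 21.7 6.3 0.021 0.021 0.152 1; -41.9 28.5 4.8 0.02 0.021 0.152 1; -37.2 34.6 3.4 0.021 0.02 0.153 1; -31.6 39.8 1.9 0.02 0.021 0.152 1
end [0.5814 0.2325 0.2808]
-0 0 28.8 0 -0 0 1; -0 0 28.8 0 -0 0 1; -0 0 28.8 0 -0 0 1; -0 0 28.8 0 -0 0 1; -0.1 0 28.8 0 -0 0 1
end [0.5458 0.2436 0.1417]
```

Request:
arm_command --plan "-8 0 -42 0 0 0 1; -8 0 -42 0 0 0 1; -8 0 -42 0 0 0 1; -8 0 -42 0 0 0 1; 0 0 0 0 0 0 1"

```text
time: 0.72
position: [0.2504, 0.6016, 0.4029]
tool_rot: [[-0.941, 0.338, 0.002], [0.338, 0.941, 0.005], [-0.0, 0.005, -1.0]]
contact_force: [0.0, 0.3, -0.6]
finger_gap: 1.001
grip_force: 0.0
```

Request:
arm_command --plan "-44 -23 12 0.021 0.02 0.152 1; -47 -16 12 0.021 0.02 0.152 1; -49 -9 11 0.021 0.02 0.152 1; -50 -1 10 0.021 0.02 0.152 1; -50 7 9 0.021 0.02 0.152 1; -48 14 8 0.021 0.02 0.152 1; -46 22 6 0.021 0.02 0.152 1; -42 28 5 0.02 0.02 0.152 1; -37 35 3 0.02 0.02 0.153 1; -32 40 2 0.02 0.02 0.152 1"

```text
time: 1.98
position: [0.5821, 0.232, 0.2773]
tool_rot: [[0.303, 0.92, -0.247], [0.953, -0.294, 0.077], [-0.002, -0.259, -0.966]]
contact_force: [0.6, 0.6, 0.6]
finger_gap: 1.001
grip_force: 0.0
```

```bash
python3 - <<'E'
from plan import *
import cv2
st();rows(RT,foot+up*.25,3,1)
a=[cams.get_image(n)[:,:,::-1] for n in("scene","top")]
cv2.imwrite("pics/pre.png",np.hstack([cv2.resize(a[0][60:240,100:300],(400,360),interpolation=2),cv2.resize(a[1][150:285,140:290],(400,360),interpolation=2)]))
E
```

```text
1.975 [0.5821 0.232  0.2773] [[0.303, 0.92, -0.247], [0.953, -0.294, 0.077], [-0.002, -0.259, -0.966]] q [-0.7   0.46  0.51  1.29 -0.35  1.68 -0.52] F [0.6 0.6 0.6] 1.000793342153553 0.0
0.1 -0.5 5.6 0 0 -0.001 1; 0.1 -0.6 5.6 0 0 -0.002 1; 0 -0.5 5.6 0 0.001 -0.001 1
end [0.5765 0.234  0.2614]
```

View pics/pre.png

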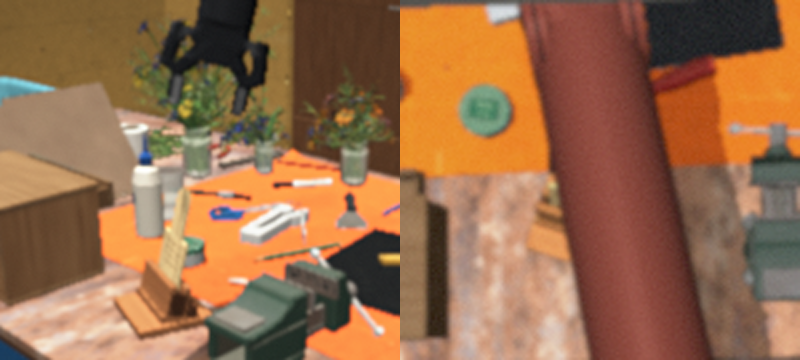

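The gripper is aligned above the template. Its finger tips are at about (172,102) and (240,112) in the crop, and the handle top is at (182,187). I'll go down along the template's axis.

```bash
python3 - <<'E'
from plan import *
o=ctrl.get_obs();print(proj("scene",o['position']+o['tool_rot']@[0,0,-.013]), 'seen 203,113.5')
rows(RT,foot+up*.130,6,1)
E
```

```text
[204.70492809 115.9168684 ] seen 203,113.5
1 -1 22.7 0 0.001 -0.002 1; 1 -1 22.6 0 0.001 -0.003 1; 1 -1 22.7 0 0 -0.002 1; 1 -1 22.7 0 0.001 -0.003 1; 0.9 -1 22.6 0 0.001 -0.002 1; 1 -0.9 22.7 0.001 0 -0.003 1
end [0.5469 0.2433 0.1455]
```

Request:
arm_command --plan "1 -1 22.7 0 0 -0.002 1; 1 -1 22.7 0 0 -0.002 1; 1 -1 22.7 0 0 -0.002 1; 1 -1 22.7 0 0 -0.003 1; 1 -1 22.7 0 0 -0.003 1; 1 -1 22.7 0 0 -0.003 1; 0 0 0 0 0 0 1"

```text
time: 2.95
position: [0.5424, 0.2511, 0.1466]
tool_rot: [[0.284, 0.926, -0.249], [0.959, -0.274, 0.074], [0.001, -0.26, -0.966]]
contact_force: [-0.7, 0.6, 0.5]
finger_gap: 1.0
grip_force: 0.0
```

```bash
python3 - <<'E'
from plan import *
import cv2
st()
a=cams.get_image("scene")[:,:,::-1]
cv2.imwrite("pics/close.png",cv2.resize(a[100:235,130:260],(578,600),interpolation=2))
E
```

```text
2.95 [0.5424 0.2511 0.1466] [[0.284, 0.926, -0.249], [0.959, -0.274, 0.074], [0.001, -0.26, -0.966]] q [-0.75  0.47  0.47  1.54 -0.36  1.41 -0.49] F [-0.7  0.6  0.5] 1.000058577716237 0.0
```

View pics/close.png

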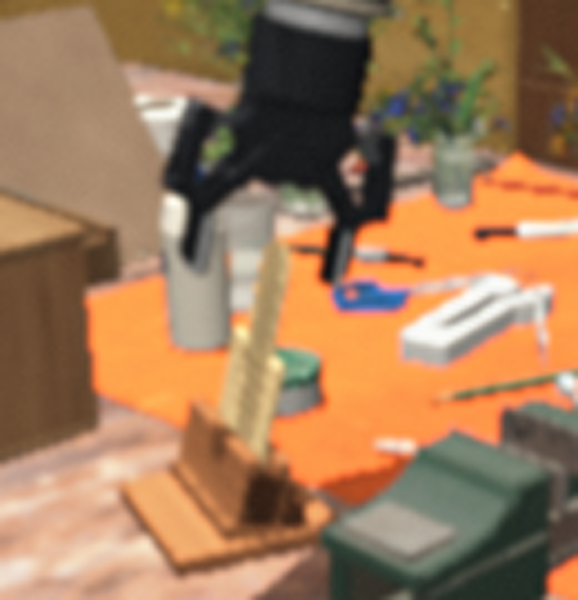

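The fingers straddle the handle: tips at (195,250) and (335,270), handle top at (275,248). They sit a little to the handle's +y side, so I'll re-read the pose once settled.

```bash
python3 - <<'E'
from plan import *
st(); print(proj("scene",foot+up*.17),'handle top seen',130+275/4.446,100+246/4.446)
o=ctrl.get_obs();print(proj("scene",o['position']+o['tool_rot']@[0,0,-.013]),'tips seen',130+265/4.446,100+262/4.446)
rows(RT,foot+up*.126,2,1)
E
```

```text
3.0 [0.5436 0.251  0.148 ] [[0.284, 0.926, -0.247], [0.959, -0.274, 0.075], [0.002, -0.258, -0.966]] q [-0.75  0.47  0.47  1.54 -0.36  1.41 -0.49] F [ 0.2 -0.4  0.6] 1.0009136512817904 0.0
[193.78410341 153.95948463] handle top seen 191.85335132703554 155.33063427800272
[189.1030269  162.09358047] tips seen 189.604138551507 158.9293747188484
-3.2 2.9 2.5 0 0.001 0.008 1; -3.2 2.9 2.5 0 0.001 0.008 1
end [0.5458 0.2436 0.1417]
```

Request:
arm_command --plan "-3.2 2.9 2.5 0 0.001 0.008 1; -3.2 2.9 2.5 0 0.001 0.008 1; 0 0 0 0 0 0 1; 0 0 0 0 0 0 1"

```text
time: 3.5
position: [0.5469, 0.2435, 0.1427]
tool_rot: [[0.3, 0.922, -0.244], [0.954, -0.29, 0.078], [0.001, -0.257, -0.966]]
contact_force: [-0.5, 0.1, -0.6]
finger_gap: 0.997
grip_force: 0.0
```

Request:
arm_command --plan "0 0 0 0 0 0 0; 0 0 0 0 0 0 0; 0 0 0 0 0 0 0; 0 0 0 0 0 0 0; 0 0 0 0 0 0 0; 0 0 0 0 0 0 0; 0 0 0 0 0 0 0; 0 0 0 0 0 0 0"

```text
time: 4.5
position: [0.5453, 0.244, 0.143]
tool_rot: [[0.3, 0.921, -0.248], [0.954, -0.289, 0.079], [0.001, -0.26, -0.966]]
contact_force: [-4.8, 1.0, 6.9]
finger_gap: 0.063
grip_force: 58.3
```

Request:
arm_command --plan "0 0 -8 0 0 0 0; 0 0 -15 0 0 0 0; 0 0 -20 0 0 0 0; 0 0 -25 0 0 0 0; 0 0 -25 0 0 0 0; 0 0 -25 0 0 0 0; 0 0 -25 0 0 0 0; 0 0 -20 0 0 0 0; 0 0 0 0 0 0 0; 0 0 0 0 0 0 0"

```text
time: 5.75
position: [0.5866, 0.2307, 0.2993]
tool_rot: [[0.3, 0.922, -0.245], [0.954, -0.29, 0.078], [0.001, -0.257, -0.966]]
contact_force: [-0.2, 0.9, -0.8]
finger_gap: 0.068
grip_force: 59.2
```

```bash
python3 - <<'E'
from plan import *
st()
# world position of TCP so that foot ~ slot+.20 above ; TCP 126 above foot
R,p=rows(RS,np.array([.56,-.0,.37]),8,0)
rows(RS,slot+[0,0,.126+.14],6,0,R,p)
E
```

```text
5.75 [0.5866 0.2307 0.2993] [[0.3, 0.922, -0.245], [0.954, -0.29, 0.078], [0.001, -0.257, -0.966]] q [-0.69  0.46  0.51  1.24 -0.35  1.72 -0.52] F [-0.2  0.9 -0.8] 0.06786971365408889 59.15179789066315
-28.5 3 -10 -0.027 0.023 0.175 0; -27.3 8.2 -10.5 -0.027 0.023 0.175 0; -25.2 13.1 -10.8 -0.027 0.023 0.175 0; -22.2 17.5 -10.9 -0.027 0.023 0.175 0; -18.5 21.4 -10.8 -0.027 0.023 0.176 0; -14.2 24.6 -10.6 -0.027 0.023 0.175 0; -9.5 27 -10.2 -0.027 0.022 0.176 0; -4.4 28.4 -9.6 -0.027 0.023 0.175 0
end [0.56 0.   0.37]
6.2 43.4 15.7 -0 -0 0 0; 6.2 43.4 15.6 -0 -0 0 0; 6.2 43.4 15.7 -0 -0 0 0; 6.3 43.4 15.6 -0 -0 0 0; 6.2 43.4 15.7 -0 -0 0 0; 6.3 43.3 15.6 -0 -0 0 0
end [ 0.5594 -0.2629  0.276 ]
```

Request:
arm_command --plan "-28.5 3 -10 -0.027 0.023 0.175 0; -27.3 8.2 -10.5 -0.027 0.023 0.175 0; -25 13 -10.8 -0.027 0.023 0.175 0; -22 17.5 -11 -0.027 0.023 0.175 0; -18.5 21.5 -11 -0.027 0.023 0.176 0; -14 24.5 -10.6 -0.027 0.023 0.175 0; -9.5 27 -10 -0.027 0.022 0.176 0; -4.4 28.5 -9.6 -0.027 0.023 0.175 0; 0 0 0 0 0 0 0"

```text
time: 6.88
position: [0.56, -0.0015, 0.371]
tool_rot: [[0.989, -0.147, 0.001], [-0.147, -0.989, 0.001], [0.001, -0.001, -1.0]]
contact_force: [0.1, 0.9, -0.8]
finger_gap: 0.057
grip_force: 59.1
```

Request:
arm_command --plan "6.2 43.4 10 0 0 0 0; 6.2 43.4 15 0 0 0 0; 6.2 43.4 16 0 0 0 0; 6.2 43.4 16 0 0 0 0; 6.2 43.4 16 0 0 0 0; 6.2 43.3 16 0 0 0 0; 0 0 0 0 0 0 0; 0 0 0 0 0 0 0"

```text
time: 7.88
position: [0.5602, -0.2612, 0.2806]
tool_rot: [[0.99, -0.142, -0.001], [-0.142, -0.99, 0.002], [-0.001, -0.002, -1.0]]
contact_force: [0.4, 0.2, -0.6]
finger_gap: 0.06
grip_force: 59.2
```

```bash
python3 - <<'E'
from plan import *
import cv2
st();rows(RS,slot+[0,0,.126+.14],2,0)
a=[cams.get_image(n)[:,:,::-1] for n in("scene","top")]
for n,i in zip(("s","t"),a): cv2.imwrite(f"raw_{n}1.png",i)
cv2.imwrite("pics/over.png",np.hstack([cv2.resize(a[0][175:315,290:400],(471,600),interpolation=2),cv2.resize(a[1][150:270,315:385],(329,564),interpolation=2)[:600] if 0 else cv2.copyMakeBorder(cv2.resize(a[1][150:270,315:381],(329,598),interpolation=2),0,2,0,0,0)]))
E
```

```text
7.875 [ 0.5602 -0.2612  0.2806] [[0.99, -0.142, -0.001], [-0.142, -0.99, 0.002], [-0.001, -0.002, -1.0]] q [-0.36  0.34  0.95  1.51 -0.28  1.44 -1.12] F [ 0.4  0.2 -0.6] 0.06045292010284889 59.22748759388924
-0.3 0.9 2.3 -0.001 0.001 0.001 0; -0.2 0.9 2.3 -0.001 0 0.002 0
end [ 0.5594 -0.2629  0.276 ]
```

View pics/over.png

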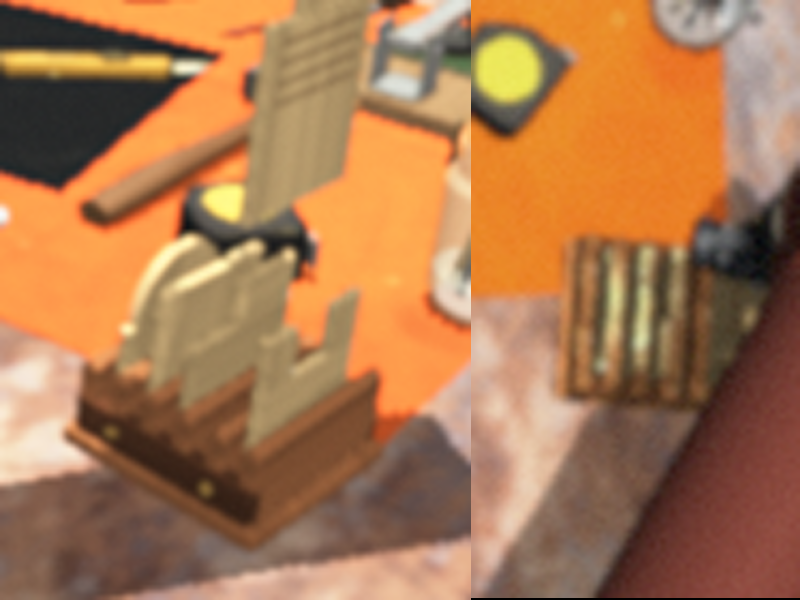

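The template hangs above the rack. Its lower corners are at crop (250,220) near and (345,178) far. I'll refit the rack from this sharper crop and check where the template hangs in the hand.

```bash
python3 - <<'E'
from plan import *
s=lambda u,v:(290+u/4.285,175+v/4.285)
k=lambda u,v:(322+(u-400)/6.667,190+(v-300)/6.667)
S,T="scene","top";sq,stp,no=.1,.104,.102
sc=[(S,s(164,292),(-.02,-.04,sq)),(S,s(263,240),(-.02,.04,sq)),(S,s(294,250),(0,.04,stp)),(S,s(265,342),(.04,-.04,no)),(S,s(356,290),(.04,.04,no)),
 (S,s(250,546),(.061,-.058,0)),(S,s(66,432),(-.061,-.058,0)),(S,s(383,440),(.061,.058,0))]
tp=[(T,k(592,362),(-.02,.04,sq)),(T,k(578,525),(-.02,-.04,sq)),(T,k(630,366),(0,.04,stp)),(T,k(710,375),(.04,.04,no)),(T,k(701,532),(.04,-.04,no))]
for nm,P in(("scene",sc),("top",tp),("both",sc+tp)):
    p,r=fit(P,rackpose,[.56,-.243,-1.7]);print(nm,p.round(4),'slot',(p[:2]+(Rz(p[2])@[.02,0,0])[:2]).round(4));print(r.round(1).tolist())
np.save('rack.npy',p)
o=ctrl.get_obs();print(o['position']);R,t=o['tool_rot'],o['position']
for y in(-.04,.04): 
    X=t+R@np.array([y,0,.126]);print(proj(S,X))
print('seen',s(249,221),s(346,178))
E
```

```text
scene [ 0.566  -0.2408 -1.7068] slot [ 0.5633 -0.2606]
[[-0.0, -0.4], [-0.4, -0.2], [0.1, -0.7], [-0.0, -1.0], [1.1, -2.0], [0.1, 1.0], [-1.1, 0.5], [0.3, 3.4]]
top [ 0.5617 -0.2445 -1.6932] slot [ 0.5593 -0.2643]
[[-0.4, 0.2], [0.1, -0.3], [0.2, 0.0], [0.1, -0.1], [-0.0, 0.3]]
both [ 0.5632 -0.2425 -1.709 ] slot [ 0.5604 -0.2623]
[[-0.1, 0.3], [-0.2, 0.5], [0.2, 0.1], [-0.0, -0.1], [1.3, -1.2], [0.0, 2.1], [-1.1, 1.3], [0.5, 4.4], [-0.8, -0.3], [-0.7, -0.9], [-0.3, -0.4], [-0.4, -0.3], [-0.9, 0.0]]
[ 0.56063947 -0.26061431  0.2813071 ]
[346.08938493 227.00387836]
[369.28223387 215.40474607]
seen (348.10968494749125, 226.57526254375728) (370.7467911318553, 216.54025670945157)
```

```bash
python3 - <<'E'
from plan import *
rows(RS,np.array([.5585,-.262,.196]),5,0)
E
```

```text
-0.4 0.4 17.1 -0 -0 -0.001 0; -0.4 0.4 17.1 -0 -0 -0.001 0; -0.4 0.3 17 -0.001 -0 -0 0; -0.4 0.3 17.1 -0 -0 -0.001 0; -0.3 0.4 17 -0.001 -0 -0 0
end [ 0.5585 -0.262   0.196 ]
```

Request:
arm_command --plan "-0.4 0.4 17 0 0 0 0; -0.4 0.4 17 0 0 0 0; -0.4 0.4 17 0 0 0 0; -0.4 0.4 17 0 0 0 0; -0.4 0.4 16 0 0 0 0; 0 0 0 0 0 0 0; 0 0 0 0 0 0 0; 0 0 0 0 0 0 0"

```text
time: 8.98
position: [0.558, -0.2643, 0.1983]
tool_rot: [[0.99, -0.144, 0.002], [-0.144, -0.99, 0.0], [0.001, -0.001, -1.0]]
contact_force: [0.1, 0.1, -0.6]
finger_gap: 0.062
grip_force: 59.2
```

```bash
python3 - <<'E'
from plan import *
import cv2
st()
a=cams.get_image("scene")[:,:,::-1]
cv2.imwrite("raw_s2.png",a)
cv2.imwrite("pics/low.png",cv2.resize(a[215:310,300:400],(630,600),interpolation=2))
E
```

```text
8.975 [ 0.558  -0.2643  0.1983] [[0.99, -0.144, 0.002], [-0.144, -0.99, 0.0], [0.001, -0.001, -1.0]] q [-0.34  0.39  0.92  1.63 -0.32  1.28 -1.08] F [ 0.1  0.1 -0.6] 0.06151019261424661 59.209303110837936
```

View pics/low.png

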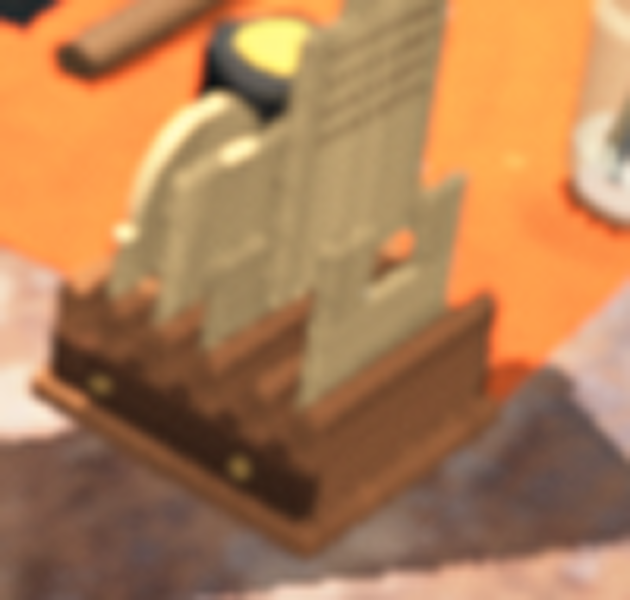

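The foot is above the slot level; its near corner is at about (275,305). I'll overlay predicted outlines to check alignment more sharply.

```bash
cat > ov.py <<'E'
from plan import *
import cv2
def overlay(raw,out,tcp,R,rack,dy=0,h=.126,box=(315,205,70,100),k=5.9):
    a=cv2.imread(raw);x,y,w,hh=box
    o=cv2.resize(a[y:y+hh,x:x+w],None,fx=k,fy=k,interpolation=cv2.INTER_CUBIC);b=o.copy()
    def L(P,c):
        q=((proj("scene",np.array(P))-[x-.0,y-.0]+.5)*k).round().astype(int);cv2.polylines(b,[q.reshape(-1,1,2)],False,c,1)
    W=lambda pts:[Rz(rack[2])@np.array(p)+[rack[0],rack[1],0] for p in pts]
    for sx,H in((-.02,.1),(.04,.102)):
        L(W([(sx+.003,-.04,.055),(sx+.003,-.04,H),(sx+.003,.04,H),(sx+.003,.04,.055)]),(255,0,0))
    for sx in(.01,.03,.05):L(W([(sx,-.058,.055),(sx,.058,.055)]),(255,255,0))
    L(W([(.061,-.058,0),(.061,.058,0)]),(255,0,0));L(W([(.061,-.058,0),(-.061,-.058,0)]),(255,0,0))
    for s in(-.003,.003):
        L([tcp+R@np.array([yy+dy,s,zz]) for yy,zz in((-.04,h-.1),(-.04,h),(.04,h),(.04,h-.1))],(0,0,255) if s>0 else (255,0,255))
    cv2.imwrite(out,np.hstack([o,b])[:600,:826])
E
python3 - <<'E'
from ov import *
o=ctrl.get_obs()
overlay("raw_s2.png","pics/ov.png",o['position'],o['tool_rot'],[.566,-.2408,-1.7068],box=(312,215,64,95),k=6.2)
print(o['position'])
E
```

```text
[ 0.55793345 -0.26426605  0.19819466]
```

View pics/ov.png

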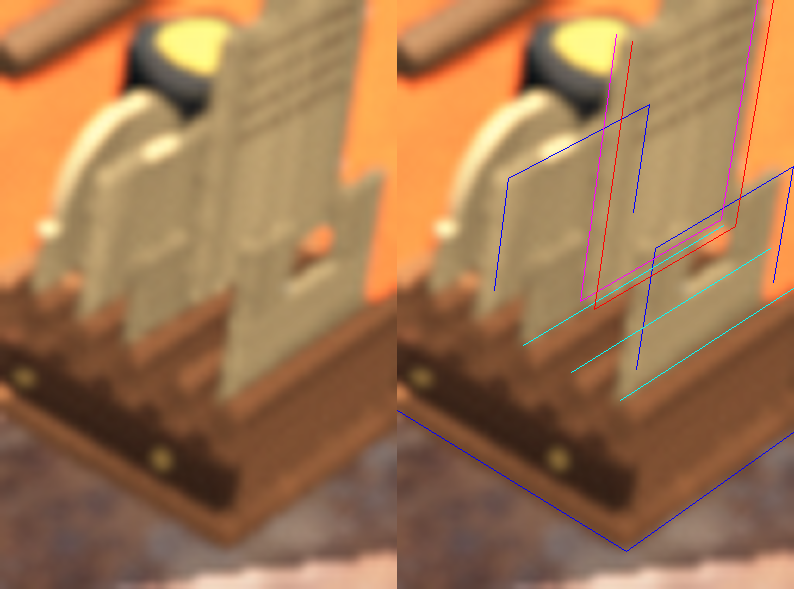

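The held template matches the arm's prediction to about 1 px, so its offset in the hand is about zero. The combined rack fit is the best slot estimate. I'll correct to that and feel my way down.

```bash
python3 - <<'E'
from plan import *
print(slot);rows(RS,np.array([slot[0],slot[1],.184]),3,0)
E
```

```text
[ 0.56043174 -0.26229494  0.01      ]
0.7 -0.8 4.7 -0 -0 -0.002 0; 0.7 -0.7 4.7 -0 -0.001 -0.002 0; 0.8 -0.8 4.8 -0.001 -0 -0.002 0
end [ 0.5605 -0.2623  0.184 ]
```

Request:
arm_command --plan "0.7 -0.8 4.7 0 0 -0.002 0; 0.7 -0.8 4.7 0 0 -0.002 0; 0.8 -0.8 4.7 0 0 -0.002 0; 0 0 0 0 0 0 0; 0 0 0 0 0 0 0; 0 0 0 0 0 0 0"

```text
time: 9.78
position: [0.5602, -0.2621, 0.1836]
tool_rot: [[0.99, -0.138, 0.001], [-0.138, -0.99, 0.001], [0.001, -0.001, -1.0]]
contact_force: [-0.1, -1.4, -0.5]
finger_gap: 0.058
grip_force: 59.2
```

Request:
arm_command --plan "0 0 4 0 0 0 0; 0 0 4 0 0 0 0; 0 0 0 0 0 0 0; 0 0 0 0 0 0 0"

```text
time: 10.28
position: [0.56, -0.2621, 0.1753]
tool_rot: [[0.99, -0.138, 0.0], [-0.138, -0.99, 0.001], [-0.0, -0.001, -1.0]]
contact_force: [-0.4, -0.0, -0.7]
finger_gap: 0.064
grip_force: 59.2
```

Request:
arm_command --plan "0 0 3 0 0 0 0; 0 0 3 0 0 0 0; 0 0 0 0 0 0 0; 0 0 0 0 0 0 0"

```text
time: 10.78
position: [0.56, -0.262, 0.1694]
tool_rot: [[0.99, -0.138, 0.0], [-0.138, -0.99, 0.001], [0.0, -0.001, -1.0]]
contact_force: [-0.3, -1.0, -1.6]
finger_gap: 0.06
grip_force: 59.1
```

Request:
arm_command --plan "0 0 3 0 0 0 0; 0 0 3 0 0 0 0; 0 0 0 0 0 0 0; 0 0 0 0 0 0 0"

```text
time: 11.28
position: [0.56, -0.262, 0.1633]
tool_rot: [[0.99, -0.138, 0.0], [-0.138, -0.99, 0.001], [-0.0, -0.001, -1.0]]
contact_force: [0.0, -0.4, -2.4]
finger_gap: 0.066
grip_force: 59.1
```

Request:
arm_command --plan "0 0 3 0 0 0 0; 0 0 3 0 0 0 0; 0 0 0 0 0 0 0; 0 0 0 0 0 0 0"

```text
time: 11.78
position: [0.56, -0.2619, 0.1573]
tool_rot: [[0.99, -0.138, 0.0], [-0.138, -0.99, 0.001], [0.0, -0.001, -1.0]]
contact_force: [0.4, -1.0, -1.0]
finger_gap: 0.06
grip_force: 59.1
```

Request:
arm_command --plan "0 0 2 0 0 0 0; 0 0 2 0 0 0 0; 0 0 2 0 0 0 0; 0 0 0 0 0 0 0; 0 0 0 0 0 0 0"

```text
time: 12.4
position: [0.56, -0.262, 0.1513]
tool_rot: [[0.99, -0.138, 0.0], [-0.138, -0.99, 0.001], [0.0, -0.001, -1.0]]
contact_force: [0.1, -1.8, -1.6]
finger_gap: 0.06
grip_force: 59.2
```

Request:
arm_command --plan "0 0 2 0 0 0 0; 0 0 2 0 0 0 0; 0 0 2 0 0 0 0; 0 0 0 0 0 0 0; 0 0 0 0 0 0 0"

```text
time: 13.02
position: [0.56, -0.2619, 0.1453]
tool_rot: [[0.99, -0.138, 0.0], [-0.138, -0.99, 0.001], [0.0, -0.001, -1.0]]
contact_force: [-0.6, -1.3, -1.9]
finger_gap: 0.066
grip_force: 59.2
```

Expected floor contact is at about TCP z 0.133–0.137.

Request:
arm_command --plan "0 0 2 0 0 0 0; 0 0 2 0 0 0 0; 0 0 2 0 0 0 0; 0 0 0 0 0 0 0; 0 0 0 0 0 0 0"

```text
time: 13.65
position: [0.56, -0.2619, 0.1393]
tool_rot: [[0.99, -0.138, 0.0], [-0.138, -0.99, 0.001], [0.0, -0.001, -1.0]]
contact_force: [-0.1, -1.2, -2.7]
finger_gap: 0.064
grip_force: 59.2
```

Request:
arm_command --plan "0 0 1 0 0 0 0; 0 0 1 0 0 0 0; 0 0 0 0 0 0 0; 0 0 0 0 0 0 0"

```text
time: 14.15
position: [0.5605, -0.2622, 0.1382]
tool_rot: [[0.99, -0.138, 0.001], [-0.138, -0.99, 0.001], [0.001, -0.001, -1.0]]
contact_force: [-1.0, -0.1, 5.0]
finger_gap: 0.061
grip_force: 60.4
```

Request:
arm_command --plan "0 0 1 0 0 0 0; 0 0 0 0 0 0 0; 0 0 0 0 0 0 0"

```text
time: 14.52
position: [0.561, -0.2623, 0.1381]
tool_rot: [[0.99, -0.138, 0.003], [-0.138, -0.99, 0.001], [0.003, -0.001, -1.0]]
contact_force: [-1.3, -0.8, 11.6]
finger_gap: 0.061
grip_force: 61.4
```

Seated on the floor. I'll relieve the load and open.

Request:
arm_command --plan "0 0 -1.5 0 0 0 0; 0 0 0 0 0 0 0; 0 0 0 0 0 0 0.2; 0 0 0 0 0 0 0.4; 0 0 0 0 0 0 0.7; 0 0 0 0 0 0 0.7; 0 0 0 0 0 0 0.7; 0 0 0 0 0 0 0.7"

```text
time: 15.52
position: [0.5601, -0.262, 0.1379]
tool_rot: [[0.99, -0.138, 0.0], [-0.138, -0.99, 0.001], [0.0, -0.001, -1.0]]
contact_force: [0.4, 0.6, 0.5]
finger_gap: 0.698
grip_force: 0.0
```

Request:
arm_command --plan "0 0 -10 0 0 0 0.7; 0 0 -20 0 0 0 0.7; 0 0 -30 0 0 0 0.7; 0 0 -40 0 0 0 0.7; 0 0 -40 0 0 0 0.7; -20 -40 -20 0 0 0 0.7; -20 -40 0 0 0 0 0.7; -20 -40 0 0 0 0 0.7; 0 0 0 0 0 0 0.7; 0 0 0 0 0 0 0.7"

```text
time: 16.77
position: [0.5174, -0.1356, 0.2992]
tool_rot: [[0.99, -0.139, 0.002], [-0.139, -0.99, 0.001], [0.002, -0.001, -1.0]]
contact_force: [-1.6, -0.6, -0.5]
finger_gap: 0.7
grip_force: 0.0
```

```bash
python3 - <<'E'
from plan import *
import cv2
st()
a=[cams.get_image(n)[:,:,::-1] for n in("scene","top")]
cv2.imwrite("pics/end.png",np.hstack([cv2.resize(a[0][190:310,290:400],(400,436),interpolation=2),cv2.resize(a[1][140:249,310:410],(400,436),interpolation=2)]))
E
```

```text
16.775 [ 0.5174 -0.1356  0.2992] [[0.99, -0.139, 0.002], [-0.139, -0.99, 0.001], [0.002, -0.001, -1.0]] q [-0.71  0.06  0.94  1.68 -0.05  1.43 -1.47] F [-1.6 -0.6 -0.5] 0.7003135119390953 0.0
```

View pics/end.png

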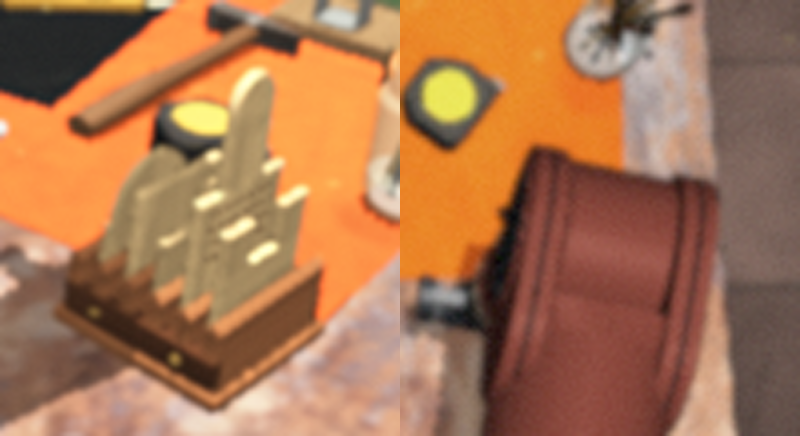

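The tall template stands in the 4th slot, between step and notch: handle top at (253,75), shoulders at (205,195) and (275,165). Neighbours and tape are undisturbed and the gripper is clear.

```bash
python3 -c "
from rig import job
print(job.sign_off())"
```

```text
the job is handed in; nothing more can be done
None
```

The tall template is upright on the floor of the rack's empty slot, between the step and notch templates. The gripper is clear, the low templates and tape measure look undisturbed, the arm stayed away from the nail tin, and I handed the job in at about 17 s.

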